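# Dock a repaired circuit board and start its test run

### The arm

A 7-joint arm with a two-finger parallel gripper is mounted at the origin on the work surface. World frame = base frame: x ahead of the robot, y to its left, z up, the work surface at z = 0. Lengths are in m, angles in rad, forces in N, time in s.
With the tool pointing down it reaches from about 0.425 to 0.925 m from the base axis. Payload 6.8 kg.
Tool frame: the origin (TCP) lies at the very end of the fingers, on their centre line; the grasp point (between the pads) lies 19 mm behind it; z points along the fingers, y is the line along which they close (so a half turn about z gives the same grasp; the last joint's range is limited). The gripper opens to 85 mm and grips with 20 to 120 N. Pads are 22 mm wide; open, the fingers measure 114 mm over their backs; the gripper's body (76 mm by 85 mm) begins 54 mm behind the grasp point. The pads swing forward as they close: fully open they stand 13 mm farther back than shut.
Start: joints at [1.101, 0.477, 0.022, 1.555, -0.011, 1.109, -0.083], TCP at [0.239, -0.631, 0.231] pointing down, gripper open.
Joint ranges: [-2.96, 2.96], [-0.34, 2.1], [-1.41, 1.46], [0.24, 2.44], [-1.37, 4.51], [0.17, 1.92], [-2.96, 2.96]. Speed limits (rad/s): [2.39, 2.39, 3.14, 3.14, 3.14, 3.14, 3.14].

### API

Orientations are given as a unit quaternion [x, y, z, w].
In Python, from plant import * gives the robot as it stands. The module is installed in compiled form; this text tells all that it offers.
- The arm moves only by the tool send_rows, never from a script. Its argument "commands" is one flat list of numbers, 5 for each row, row after row: the shift along the world's x, y, z normalised to -1 to 1, where 1 is 0.02 m, then the turn about the world's z normalised to -1 to 1, where 1 is 0.1 rad, then the closure, from 0 (fully open) to 1 (shut). A call has 1 to 8 rows; each row shifts and turns the commanded pose from where the row before left it; what a row does not reach is not made up. A row lasts 1/10 s, in which the tool goes at most 50 mm and 8.59 degrees, less where a joint would pass 70% of its speed; a pose out of reach is approached as far as the arm can. A call with a number of a shift or a turn outside -1 to 1 is refused whole. A call with a gripper value outside its range is refused whole. The fingers move at their own pace and stop on an object; "grip_force" is the grip in N (left out, the last holds). Time passes only in rows, so rows that do not move let the fingers close. It gives the time, the measured TCP pose, the force, the opening and the grip force at its end, in the units of the state.
- sense(): the state, without advancing time (a new reading comes with each control period).
- snapshot(name): name is "scene" or "top"; returns the picture (384x512x3 uint8, red, green, blue); there is no depth.
- camera_info(name): a dict with "fx", "fy", "cx", "cy" (pixels), "pose" (4x4, takes a point from camera to world coordinates). Camera axes: x right, y down, z forward; pixel columns grow to the right and rows downward; lengths in m; the calibration is good to about 2 mm. A picture is of the moment at which its call begins. camera_info takes no time and is no camera call.
- finish_job(): hands the job in; it is judged then, once.
The state is a dict: "t": time; "joint_positions": joint angles; "joint_vel": joint speeds; "tau": joint torques, N m; "eef_pos": TCP position; "tool_rot": TCP orientation; "force": force on the tool from outside, world axes, zero at the start; "wrist_torque": the same for the moment, N m; "finger_gap": opening from 0.0 (shut) to 1.0 (fully open); "grasp_force": force on a finger pad.
Only numpy, scipy, OpenCV 4.12 (cv2) and the standard library are available. Lean on these libraries where they do the work, as an engineer would, in place of code of your own. Each camera call takes 0.05 s, during which the arm holds its last target. There are 200 camera calls.

### The job

Get the repaired circuit board tested: slide its carriage all the way home against the blue dock block and then turn the orange clamp knob clockwise to its stop to lock it. After that, on the console's sloped key panel, press the yellow, the blue and the green key in that order, one at a time, holding each fully down for about half a second before letting it spring back. Do not press the red key, press no key before the carriage is locked, and leave the tin, the bottle, the jar and the red organizer tray where they stand.

Things in the scene. Friction and masses are not known exactly. Their poses are not given: they have to be found in the camera images.
- console: fixed grey bench test console, 200 (x) x 270 (y) x 245 mm high, origin at the centre of its underside, front to its own -x. Its white key panel rises at 35 degrees from 40 mm high at the front edge, so the keys' axes lean 35 degrees from vertical towards -x; the key tops' centres are at x = -64 mm, 95 mm high. Press along the key's axis, the gripper's wide side along the console's y
- console_head (a point): middle of the lower front edge of the console's display head, a 270 mm wide box from 145 to 245 mm high that overhangs the key panel. Its front face is at console x = -60 mm, 4 mm behind the key tops' centres, so a gripper coming straight down meets it: tilt the tool about 35 degrees
- key_yellow_top (a point): centre of the yellow key's top face (moves with the key; its z axis points out of the panel, its y axis runs along the key row). Round yellow push key, 34 mm diameter, standing 12 mm proud of a 50 mm black round housing. The four keys stand in one row, 56 mm apart, in an order that changes from start to start
- key_blue_top (a point): centre of the blue key's top face (moves with the key; its z axis points out of the panel, its y axis runs along the key row). Round blue push key, 34 mm diameter, standing 12 mm proud of a 50 mm black round housing. The four keys stand in one row, 56 mm apart, in an order that changes from start to start
- key_green_top (a point): centre of the green key's top face (moves with the key; its z axis points out of the panel, its y axis runs along the key row). Round green push key, 34 mm diameter, standing 12 mm proud of a 50 mm black round housing. The four keys stand in one row, 56 mm apart, in an order that changes from start to start
- key_red_top (a point): centre of the red key's top face (moves with the key; its z axis points out of the panel, its y axis runs along the key row). Round red push key, 34 mm diameter, standing 12 mm proud of a 50 mm black round housing. The four keys stand in one row, 56 mm apart, in an order that changes from start to start
- key_yellow (a joint): travel of the yellow key, m: 0 released, 0.008 fully down, along its own axis into the panel; spring return, about 2 N to start and 6 N fully down; 0.0065 or more counts as pressed
- key_blue (a joint): travel of the blue key, m: 0 released, 0.008 fully down, along its own axis into the panel; spring return, about 2 N to start and 6 N fully down; 0.0065 or more counts as pressed
- key_green (a joint): travel of the green key, m: 0 released, 0.008 fully down, along its own axis into the panel; spring return, about 2 N to start and 6 N fully down; 0.0065 or more counts as pressed
- key_red (a joint): travel of the red key, m: 0 released, 0.008 fully down, along its own axis into the panel; spring return, about 2 N to start and 6 N fully down; never to be pressed
- fixture: fixed board fixture: aluminium base plate 360 mm (x) x 130 mm (y) x 14 mm, origin at the centre of its underside; blue dock block 60 x 120 mm, 60 mm high, at its +x end (front face at x = 115 mm). The carriage slides along the fixture's x axis
- carriage_mid (a point): centre of the top of the carriage plate, 36 mm above the table (dark steel plate, 170 x 96 x 14 mm, which carries a green circuit board 92 x 76 mm on its +x half, and the clamp knob on its -x half)
- carriage (a joint): slide of the carriage, m: grows along the fixture's +x towards the dock block, 0.100 = home at its stop; starts between 0 and 0.045; friction about 2.5 N. It stays where it is left; turning the knob does not itself move it
- clamp_grip (a point): grip point on the vertical axis of the orange clamp knob, 73 mm above the table, on the carriage 40 mm behind carriage_mid (-x). The knob is a 60 mm disc with an upright grip bar 57 mm long, 14 mm thick, 32 mm high (top 80 mm above the table). The point's x axis lies along the bar and turns with it. The knob can serve as the handle to slide the carriage
- clamp (a joint): angle of the clamp knob, rad: grows clockwise seen from above; 0 = free (bar along the slide), stop at 1.40 = locked (bar nearly across it); starts between 0 and 0.3; stiff, about 0.08 N m of friction, stays where it is left
- tin: bystander: green-banded tin, 64 mm diameter, 85 mm high, loose; origin at the centre of its underside
- flux: bystander: red-labelled bottle, 44 mm diameter, 100 mm high, loose; origin at the centre of its underside
- organizer: bystander: red open compartment tray, 170 x 110 x 35 mm, loose; origin at the centre of its underside
- jar: bystander: amber jar with a white cap, 60 mm diameter, 80 mm high, loose; origin at the centre of its underside

How it is judged:
By the outcome, as a careful person would: the job done as asked, in the order asked, and still so for the second after the job is handed in, with the robot touching nothing.
It also fails if it takes over 67 s, if anything falls off the work surface, if the arm or the gripper's body presses on something with over 40 N, if the wrist force passes 120 N, or if a joint passes its speed limit or range.

## Working session

There is one attempt and no reset: what is moved stays moved. The work goes in short steps, Python scripts to look and compute and a tool call to move; the robot and the scene stay as the last step left them, time stands still between calls to the robot, and variables do not carry over. Pictures are saved under pics/ and viewed, at most 10 in all, crops included, and the job is handed in when it is done.

Besides the shell and the picture viewer there is one more tool, called after "Request:" as a command line: name --argument value ..., lists and objects as JSON in quotes. send_rows: Moves the arm, as the interface text tells. Scaled input: -1 to 1 covers 0.02 m each way for a shift and 0.1 rad each way for a turn. Its arguments: {"type":"object","properties":{"commands":{"type":"array"},"grip_force":{"type":"number"}},"required":["commands"]}

```bash
mkdir -p pics; python3 - <<'E'
from plant import *
import cv2
for n in("scene","top"):
    cv2.imwrite(f"pics/{n}0.png",snapshot(n)[:,:,::-1]); c=camera_info(n); print(n,c["fx"],c["fy"],c["cx"],c["cy"]);print(c["pose"])
s=sense();print(s)
E
```

```text
scene 443.3162849775564 443.3162849775564 252.7214956026788 186.99670938758442
[[-0.16551854  0.57029015 -0.80459478  1.67448806]
 [ 0.98618708  0.10085509 -0.13138984  0.04628301]
 [ 0.00621714 -0.81522843 -0.57910617  0.89402315]
 [ 0.          0.          0.          1.        ]]
top 425.8844244890968 425.8844244890968 256.93561367886093 191.71511804230582
[[-1.50804236e-03 -9.75706192e-01  2.19077959e-01  3.66362489e-01]
 [-9.99998442e-01  1.27029990e-03 -1.22605000e-03 -1.38694748e-01]
 [ 9.17969869e-04 -2.19079466e-01 -9.75706587e-01  1.19118605e+00]
 [ 0.00000000e+00  0.00000000e+00  0.00000000e+00  1.00000000e+00]]
{'t': 0.1, 'joint_positions': array([ 1.10086516,  0.47772898,  0.0223519 ,  1.55631788, -0.01147741,
        1.10928764, -0.08310451]), 'joint_vel': array([ 0.00012895, -0.00058627, -0.00041212, -0.00278843, -0.00018848,
       -0.00053645, -0.00124515]), 'tau': array([ 4.38985808e-03, -5.97764075e+01,  1.61382135e+00, -2.81956100e+01,
        1.28454011e-02,  5.03221090e-03, -2.40253189e-05]), 'eef_pos': array([ 0.23874002, -0.63082222,  0.23043003]), 'tool_rot': array([ 9.83677448e-01,  1.79938954e-01, -2.14183344e-04, -7.77798302e-04]), 'force': array([ 0.16335994, -0.34340349, -0.16557239]), 'wrist_torque': array([-0.04001605,  0.01528639,  0.08032586]), 'grasp_force': 0.0, 'finger_gap': 0.9963828738956071}
```

View pics/top0.png

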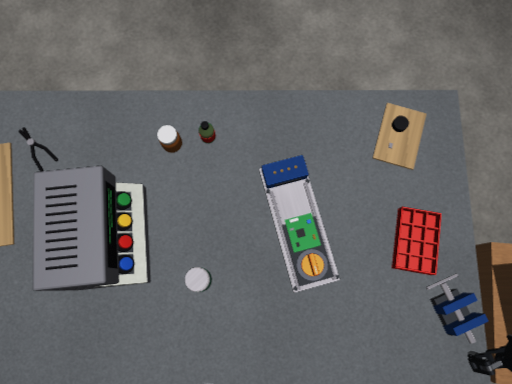

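View pics/scene0.png

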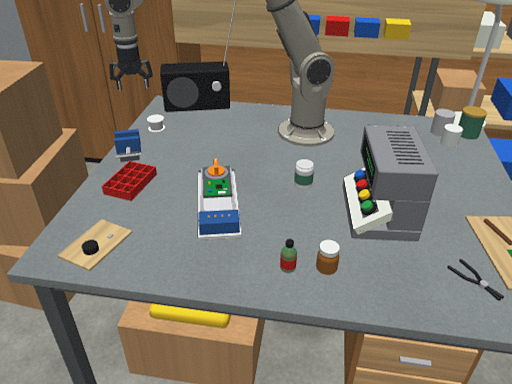

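The top view shows the console at left, with green, yellow, red and blue keys down column ~125 at rows 200 to 264, facing -y. The fixture's knob is at (313,264), its dock at (285,172) and the tin at (197,280). The scene view agrees.

```bash
cat > h.py <<'E'
from plant import *
import numpy as np, cv2
def proj(n,px,z):
    c=camera_info(n);P=c["pose"];px=np.atleast_2d(px)
    d=np.c_[(px[:,0]-c["cx"])/c["fx"],(px[:,1]-c["cy"])/c["fy"],np.ones(len(px))]@P[:3,:3].T
    return P[:3,3]+d*((z-P[2,3])/d[:,2])[:,None]
def blob(im,lo,hi,roi):
    x0,y0,x1,y1=roi;h=cv2.cvtColor(im[y0:y1,x0:x1],cv2.COLOR_RGB2HSV)
    m=cv2.inRange(h,np.array(lo),np.array(hi));k,l,s,c=cv2.connectedComponentsWithStats(m)
    i=1+np.argmax(s[1:,4]);return c[i]+[x0,y0],s[i,4],np.argwhere(l==i)[:,::-1]+[x0,y0]
E
python3 - <<'E'
from h import *
T=cv2.cvtColor(cv2.imread("pics/top0.png"),4);S=cv2.cvtColor(cv2.imread("pics/scene0.png"),4)
K={"y":([18,120,120],[35,255,255]),"b":([105,120,80],[130,255,255]),"g":([50,120,60],[85,255,255]),"r":([0,150,120],[8,255,255])}
for k,(lo,hi) in K.items():
    for n,im,roi in(("top",T,(115,185,140,280)),("scene",S,(345,165,385,220))):
        c,a,_=blob(im,lo,hi,roi); print(k,n,c.round(1),a,proj(n,c,.095)[0,:2].round(4))
for nm,lo,hi,roi,z in(("orange",[8,150,120],[22,255,255],(290,240,340,290),.05),("board",[55,120,80],[85,255,255],(270,200,335,260),.038),("dock",[105,120,60],[130,255,255],(250,150,320,200),.06),("cap",[0,0,150],[180,60,255],(180,260,215,300),.085)):
    c,a,p=blob(T,lo,hi,roi);r=cv2.minAreaRect(proj("top",p,z)[:,:2].astype(np.float32)*1000)
    print(nm,c,a,proj("top",c,z)[0].round(4),r)
a=cv2.resize(T[145:300,245:345],None,fx=5,fy=5,interpolation=2)[:,:,::-1][250:775]
cv2.imwrite("pics/crop1.png",a)
E
```

```text
y top [124.  219.8] 134 [0.5382 0.2055]
y scene [364.  193.5] 89 [0.5391 0.2057]
b top [125.6 263.1] 148 [0.4269 0.1939]
b scene [359.4 173.9] 71 [0.4312 0.1948]
g top [123.2 199.1] 140 [0.5932 0.2112]
g scene [366.5 205. ] 99 [0.5964 0.211 ]
r top [125.  241.2] 132 [0.4826 0.1993]
r scene [361.5 182.9] 71 [0.4825 0.2   ]
orange [312.00862069 264.10632184] 348 [ 0.4261 -0.2855  0.05  ] ((425.2032470703125, -285.4789123535156), (56.863914489746094, 54.709720611572266), 44.263389587402344)
board [302.89203085 233.29562982] 778 [ 0.5094 -0.2648  0.038 ] ((512.1950073242188, -263.46954345703125), (90.94243621826172, 76.63225555419922), 14.999377250671387)
dock [284.45918367 170.05895692] 882 [ 0.6814 -0.216   0.06  ] ((681.777099609375, -216.241455078125), (60.95149612426758, 120.06820678710938), 14.919706344604492)
cap [196.36995516 279.01121076] 446 [0.3873 0.0144 0.085 ] ((387.45306396484375, 14.11888599395752), (58.92079162597656, 54.85352325439453), 89.91593933105469)
```

View pics/crop1.png

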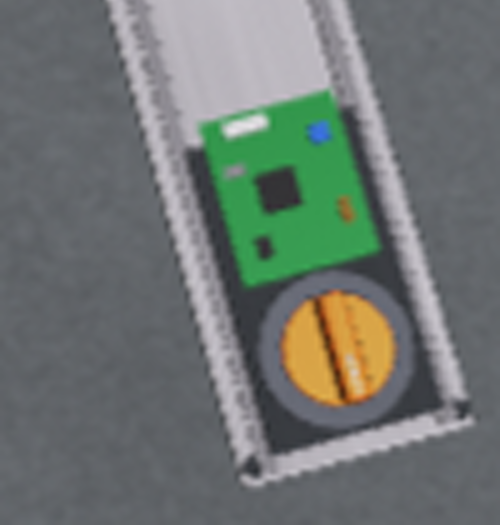

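The crop shows the knob's bar running along the slide at about 15-16°, so the clamp is near 0. I'm moving above the knob now.

Request:
send_rows --commands '[0.5,0.95,-0.1,-0.05,0,0.5,0.95,-0.1,-0.05,0,0.5,0.95,-0.1,-0.05,0,0.5,0.95,-0.1,-0.05,0,0.5,0.95,-0.1,-0.05,0,0.5,0.95,-0.1,-0.05,0,0.5,0.95,-0.1,-0.05,0,0.5,0.95,-0.1,-0.05,0]' --grip_force 60

```text
t: 0.9
eef_pos: [0.3191, -0.4782, 0.2149]
tool_rot: [0.987, 0.16, -0.0, -0.0]
force: [0.0, 0.4, -0.0]
finger_gap: 0.997
grasp_force: 0.0
```

Request:
send_rows --commands '[0.5,0.95,-0.1,-0.05,0,0.5,0.95,-0.1,-0.05,0,0.5,0.95,-0.1,-0.05,0,0.5,0.95,-0.1,-0.05,0,0.5,0.95,-0.1,-0.05,0,0.5,0.95,-0.1,-0.05,0,0.5,0.95,-0.1,-0.05,0,0.5,0.95,-0.1,-0.05,0]'

```text
t: 1.7
eef_pos: [0.399, -0.3263, 0.1989]
tool_rot: [0.99, 0.14, -0.0, -0.0]
force: [0.5, 0.4, -0.7]
finger_gap: 1.0
grasp_force: 0.0
```

```bash
python3 - <<'E'
from plant import *
s=sense();print(s)
E
```

```text
{'t': 1.7, 'joint_positions': array([ 0.65563302,  0.25681494, -0.10698172,  1.96124429,  0.03393246,
        0.92586375, -0.75755784]), 'joint_vel': array([-0.31431234, -0.04462872, -0.1155391 ,  0.11467024,  0.03259896,
       -0.06876831, -0.4935636 ]), 'tau': array([ 2.19491690e+00, -4.26359367e+01,  3.17832017e-01, -2.51437372e+01,
       -2.32433807e-02,  1.39768096e-01,  6.66342024e-01]), 'eef_pos': array([ 0.39899383, -0.32634149,  0.19893721]), 'tool_rot': array([ 9.90109259e-01,  1.40298076e-01, -2.46221554e-04, -2.10974236e-04]), 'force': array([ 0.45151056,  0.41999875, -0.69421842]), 'wrist_torque': array([-0.02102959, -0.0102247 , -0.00852467]), 'grasp_force': 0.0, 'finger_gap': 1.0002385540093905}
```

Request:
send_rows --commands '[0.65,1,-0.5,-0.05,0,0.65,1,-0.9,-0.05,0,0,0.05,-0.9,0,0,0,0,-0.9,0,0,0,0,-0.9,0,0,0,0,-0.9,0,0,0,0,-0.9,0,0,0,0,-0.9,0,0]'

```text
t: 2.5
eef_pos: [0.4247, -0.2862, 0.0624]
tool_rot: [0.991, 0.135, -0.0, -0.0]
force: [0.1, -0.5, 0.3]
finger_gap: 1.0
grasp_force: 0.0
```

```bash
python3 - <<'E'
from h import *
T=snapshot("top");S=snapshot("scene")
a=cv2.resize(T[200:300,270:350],None,fx=5,fy=5,interpolation=2);b=cv2.resize(S[110:210,160:240],None,fx=5,fy=5,interpolation=2)
cv2.imwrite("pics/grip1.png",np.hstack([a,b[:a.shape[0]]])[:,:,::-1]);print(sense()["eef_pos"])
E
```

```text
[ 0.42316838 -0.28529913  0.0611524 ]
```

View pics/grip1.png

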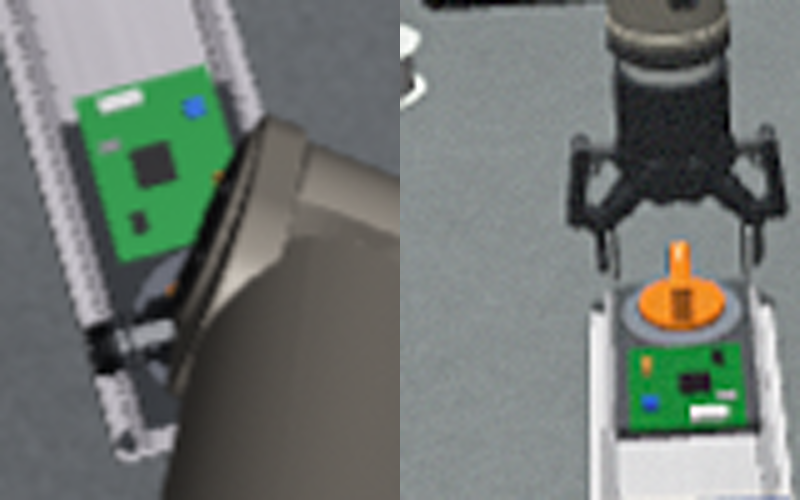

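The fingers straddle the bar well. In the scene view the knuckles (x≈568 and 785 in the crop) stick out beyond the tips (x≈600 and 760). I'm working out that profile because the interface allows no tilt, so it decides how I press the keys.

```bash
python3 - <<'E'
from h import *
s=sense();e=s["eef_pos"];from scipy.spatial.transform import Rotation as R
M=R.from_quat(s["tool_rot"]).as_matrix();ty=M[:,1];tx=M[:,0];print(ty,e)
c=camera_info("scene");P=c["pose"]
def pl(u,v):
    u=(u-400)/5+160;v=v/5+110
    d=P[:3,:3]@[(u-c["cx"])/c["fx"],(v-c["cy"])/c["fy"],1]
    q=P[:3,3]+d*(((e-P[:3,3])@tx)/(d@tx));r=q-e
    return (r@ty*1000).round(1),(r[2]*1000).round(1)
for n,u,v in(("tipOutL",600,270),("tipInL",618,278),("knBotL",570,222),("knTopL",572,145),("tipOutR",760,262),("tipInR",745,278),("knR",785,210),("knTopR",780,130),("bodyL",615,80),("bodyR",725,80),("bodyBot",680,195)):print(n,pl(u,v))
E
```

```text
[ 0.26858754 -0.96324918 -0.00342832] [ 0.42316838 -0.28529913  0.0611524 ]
tipOutL (np.float64(55.8), np.float64(17.0))
tipInL (np.float64(44.0), np.float64(9.7))
knBotL (np.float64(73.3), np.float64(56.4))
knTopL (np.float64(67.7), np.float64(115.3))
tipOutR (np.float64(-53.9), np.float64(16.8))
tipInR (np.float64(-43.2), np.float64(4.4))
knR (np.float64(-71.9), np.float64(57.5))
knTopR (np.float64(-69.6), np.float64(119.4))
bodyL (np.float64(36.6), np.float64(161.7))
bodyR (np.float64(-34.5), np.float64(158.2))
bodyBot (np.float64(-1.4), np.float64(73.3))
```

Request:
send_rows --commands '[0.1,0,-0.25,0,0,0,0,0,0,1,0,0,0,0,1,0,0,0,0,1,0,0,0,0,1,0,0,0,0,1,0,0,0,0,1,0,0,0,0,1]' --grip_force 60

```text
t: 3.4
eef_pos: [0.4269, -0.2853, 0.0589]
tool_rot: [0.991, 0.135, -0.0, -0.001]
force: [-1.8, 4.5, 8.4]
finger_gap: 0.152
grasp_force: 58.9
```

Request:
send_rows --commands '[0.6,0.16,0,0,1,0.6,0.16,0,0,1,0.6,0.16,0,0,1,0.6,0.16,0,0,1,0.6,0.16,0,0,1,0.6,0.16,0,0,1,0,0,0,0,1,0,0,0,0,1]'

```text
t: 4.2
eef_pos: [0.5003, -0.2657, 0.0589]
tool_rot: [0.991, 0.136, 0.001, -0.0]
force: [0.7, 5.9, 5.2]
finger_gap: 0.146
grasp_force: 60.1
```

Request:
send_rows --commands '[0.4,0.1,0,0,1,0.4,0.1,0,0,1,0.4,0.1,0,0,1,0,0,0,0,1]'

```text
t: 4.6
eef_pos: [0.5208, -0.2602, 0.0588]
tool_rot: [0.991, 0.135, -0.002, -0.001]
force: [-8.0, 5.3, 14.4]
finger_gap: 0.15
grasp_force: 61.4
```

Request:
send_rows --commands '[0.2,0.06,0,0,1,0.2,0.06,0,0,1,0,0,0,0,1]'

```text
t: 4.9
eef_pos: [0.5211, -0.2601, 0.0586]
tool_rot: [0.991, 0.134, -0.009, -0.002]
force: [-27.7, 3.9, 32.7]
finger_gap: 0.148
grasp_force: 63.8
```

Request:
send_rows --commands '[-0.15,-0.04,0,0,1,0,0,0,-0.5,1,0,0,0,-0.9,1,0,0,0,-0.9,1,0,0,0,-0.9,1,0,0,0,-0.9,1,0,0,0,-0.9,1,0,0,0,-0.9,1]'

```text
t: 5.7
eef_pos: [0.5209, -0.2622, 0.0588]
tool_rot: [0.987, -0.162, -0.005, 0.001]
force: [-18.1, -1.8, 20.8]
finger_gap: 0.152
grasp_force: 62.1
```

Request:
send_rows --commands '[0,0,0,-0.9,1,0,0,0,-0.9,1,0,0,0,-0.9,1,0,0,0,-0.9,1,0,0,0,-0.9,1,0,0,0,-0.9,1,0,0,0,0,1]'

```text
t: 6.4
eef_pos: [0.5198, -0.2638, 0.0588]
tool_rot: [0.908, -0.42, -0.005, 0.003]
force: [-19.8, -5.7, 22.1]
finger_gap: 0.15
grasp_force: 62.3
```

```bash
python3 - <<'E'
from plant import *
s=sense();print(s["force"],s["wrist_torque"],s["eef_pos"],s["joint_positions"],s["tool_rot"])
E
```

```text
[-19.84999887  -5.70413878  22.07919326] [-0.90315677  4.44117466  0.03085968] [ 0.51977623 -0.26377596  0.0587759 ] [ 0.21583689  0.55385552  0.18840259  1.91424428 -0.14494944  0.69712919
 -1.94785819] [ 0.9076706  -0.41964077 -0.00505427  0.003188  ]
```

Request:
send_rows --commands '[0,0,0,-0.6,1,0,0,0,-0.6,1,0,0,0,-0.6,1,0,0,0,-0.5,1,0,0,0,0,1]'

```text
t: 6.9
eef_pos: [0.5191, -0.2642, 0.0588]
tool_rot: [0.854, -0.521, -0.005, 0.004]
force: [-21.9, -5.0, 22.7]
finger_gap: 0.149
grasp_force: 62.5
```

```bash
python3 - <<'E'
from plant import *
s=sense();print(s["force"],s["wrist_torque"],s["eef_pos"],s["joint_positions"],s["tool_rot"])
E
```

```text
[-21.91829855  -4.96947739  22.73953789] [-1.14281971  4.77395943  0.01152482] [ 0.51908035 -0.26423917  0.05877112] [ 0.17100831  0.55915288  0.24923863  1.91798775 -0.19515532  0.69904223
 -2.13131533] [ 0.85364701 -0.52081366 -0.00495778  0.00391709]
```

Request:
send_rows --commands '[0,0,0,-0.5,1,0,0,0,-0.5,1,0,0,0,0,1]'

```text
t: 7.2
eef_pos: [0.5191, -0.2645, 0.0588]
tool_rot: [0.827, -0.562, -0.005, 0.005]
force: [-22.4, -6.6, 23.0]
finger_gap: 0.149
grasp_force: 67.8
```

```bash
python3 - <<'E'
from plant import *
s=sense();print(s["force"],s["wrist_torque"],s["eef_pos"],s["joint_positions"],s["tool_rot"])
E
```

```text
[-22.38532471  -6.55855319  22.98182529] [-1.36268538  4.8297973   1.00847114] [ 0.51906365 -0.2645029   0.05880379] [ 0.15130499  0.56203645  0.27549317  1.91931281 -0.21598158  0.69994014
 -2.20954107] [ 0.82738697 -0.56159525 -0.00457625  0.00454244]
```

The wrist torque jumped to 1 N·m against 0.08 of friction, so the clamp is at its stop. I'll release the knob and lift.

Request:
send_rows --commands '[0,0,0,0,0.6,0,0,0,0,0,0,0,0,0,0,0,0,0,0,0,0,0,0.5,0,0,0,0,1,0,0,0,0,1,0,0,0,0,1,0,0]'

```text
t: 8.0
eef_pos: [0.5282, -0.2594, 0.1297]
tool_rot: [0.829, -0.56, 0.0, -0.0]
force: [1.0, -0.9, 0.2]
finger_gap: 1.0
grasp_force: 0.0
```

Request:
send_rows --commands '[-0.5,0.5,1,0.8,0,-0.5,0.5,1,0.8,0,-0.5,0.5,0.5,0.8,0,-0.5,0.8,0.5,0.8,0,0,0.8,0,0.8,0,0,0.8,0,0.8,0,0,0.8,0,0.8,0,0,0.8,0,0.8,0]'

```text
t: 8.8
eef_pos: [0.4881, -0.1489, 0.1891]
tool_rot: [0.963, -0.269, 0.001, -0.0]
force: [-0.2, 0.2, -1.0]
finger_gap: 1.001
grasp_force: 0.0
```

```bash
python3 - <<'E'
from h import *
s=sense();print(s)
T=snapshot("top");S=snapshot("scene")
a=cv2.resize(T[150:300,250:350],None,fx=4,fy=4,interpolation=2);b=cv2.resize(S[90:240,180:280],None,fx=4,fy=4,interpolation=2)
cv2.imwrite("pics/lock1.png",np.hstack([a,b])[:,:,::-1])
E
```

```text
{'t': 8.8, 'joint_positions': array([ 0.03810158,  0.25455966,  0.15933674,  1.99830826, -0.05128509,
        0.8914153 , -1.89096317]), 'joint_vel': array([-0.13088326, -0.07976899, -0.22189141,  0.09506581,  0.08752954,
       -0.02589265,  0.40171728]), 'tau': array([  0.95691171, -40.66584706,   2.50128798, -24.57041144,
        -0.09116988,   0.05423028,  -0.53767378]), 'eef_pos': array([ 0.48809856, -0.14885003,  0.18914343]), 'tool_rot': array([ 9.63134379e-01, -2.69020252e-01,  5.21963047e-04, -4.63215249e-06]), 'force': array([-0.24464703,  0.19105005, -0.99140176]), 'wrist_torque': array([-0.00972869, -0.03212807, -0.01448352]), 'grasp_force': 0.0, 'finger_gap': 1.0007290565279914}
```

View pics/lock1.png

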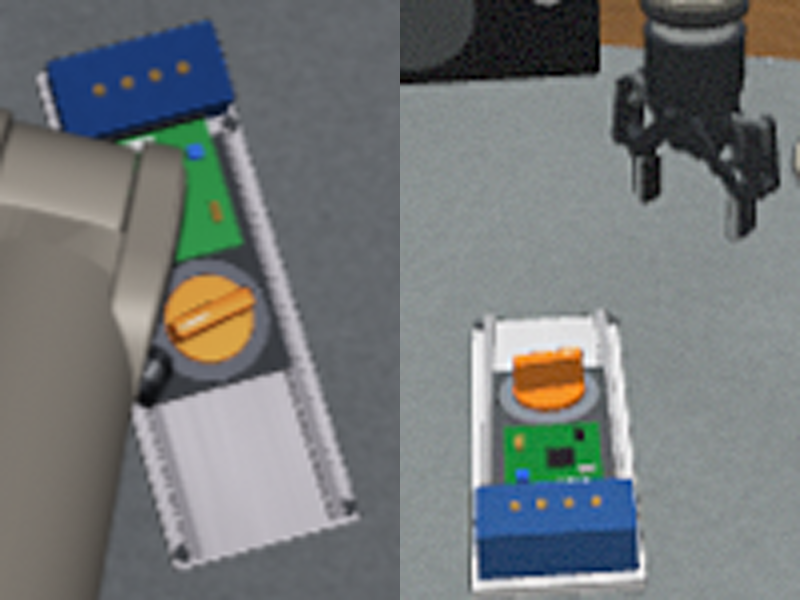

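Locking is confirmed: the bar sits 80° clockwise of the slide and the carriage is against the dock. The interface turns only about z, so I'll check whether working at the edge of reach produces a tool tilt that carries over. That means going out to the -y side.

Request:
send_rows --commands '[-0.8,-1,0.5,0.9,0,-1,-1,0.5,1,0,-1,-1,0.5,1,0,-1,-1,0.5,1,0,-1,-1,0.5,1,0,-1,-1,0.5,1,0,-1,-1,0,1,0,-1,-1,0,1,0]'

```text
t: 9.7
eef_pos: [0.3308, -0.3113, 0.2492]
tool_rot: [0.993, 0.121, 0.001, 0.001]
force: [-0.2, 0.4, 0.3]
finger_gap: 0.998
grasp_force: 0.0
```

Request:
send_rows --commands '[-1,-1,0,1,0,-1,-1,0,1,0,-1,-1,0,1,0,-1,-1,0,1,0,-1,-1,0,1,0,-1,-1,0,1,0,-1,-1,0,1,0,-1,-1,0,1,0]'

```text
t: 10.5
eef_pos: [0.1702, -0.4709, 0.2489]
tool_rot: [0.867, 0.498, -0.0, 0.0]
force: [1.7, -0.2, -0.2]
finger_gap: 0.998
grasp_force: 0.0
```

Request:
send_rows --commands '[-1,-0.5,0,1,0,-1,-0.5,0,1,0,-1,-0.5,0,1,0,-1,0,0,1,0,-1,0,0,1,0,-1,0,0,1,0,-0.5,0,0,0.5,0]'

```text
t: 11.2
eef_pos: [0.0388, -0.4998, 0.2488]
tool_rot: [0.664, 0.748, -0.0, -0.0]
force: [-0.1, -0.0, 0.1]
finger_gap: 1.003
grasp_force: 0.0
```

```bash
cat > st.py <<'E'
from plant import *
from scipy.spatial.transform import Rotation as R
import numpy as np
s=sense();M=R.from_quat(s["tool_rot"]).as_matrix()
print(round(s["t"],2),s["eef_pos"].round(4),"q",s["joint_positions"].round(3),"z",M[:,2].round(3),"y",M[:,1].round(3),"F",s["force"].round(1),s["finger_gap"])
E
python3 st.py
```

```text
11.2 [ 0.0388 -0.4998  0.2488] q [ 1.022  0.171  0.394  1.964 -0.076  1.02   1.569] z [-0.001 -0.001 -1.   ] y [ 0.993  0.119 -0.001] F [-0.1 -0.   0.1] 1.0026965453866605
```

Now I'll drive towards the base, past the inner reach.

Request:
send_rows --commands '[-0.05,1,0,0,1,-0.05,1,0,0,1,-0.05,1,0,0,1,-0.05,1,0,0,1,-0.05,1,0,0,1,-0.05,1,0,0,1]'

```text
t: 11.8
eef_pos: [0.0351, -0.3791, 0.2487]
tool_rot: [0.664, 0.747, -0.0, 0.0]
force: [0.2, 0.0, 0.4]
finger_gap: 0.005
grasp_force: 0.0
```

```bash
python3 st.py
```

```text
11.8 [ 0.0351 -0.3791  0.2487] q [ 0.959 -0.071  0.343  2.198  0.028  1.01   1.404] z [ 0.    -0.001 -1.   ] y [0.993 0.117 0.   ] F [0.2 0.  0.4] 0.004732013738759991
```

Request:
send_rows --commands '[0,1,0,0,1,0,1,0,0,1,0,1,0,0,1,0,1,0,0,1]'

```text
t: 12.2
eef_pos: [0.0353, -0.2991, 0.2487]
tool_rot: [0.664, 0.747, -0.0, 0.0]
force: [0.5, 0.2, 0.2]
finger_gap: 0.002
grasp_force: 0.0
```

```bash
python3 st.py
```

```text
12.2 [ 0.0353 -0.2991  0.2487] q [ 0.941 -0.243  0.255  2.329  0.07   1.049  1.271] z [ 0.001 -0.001 -1.   ] y [0.993 0.117 0.001] F [0.5 0.2 0.2] 0.0017932500201011416
```

Request:
send_rows --commands '[0,0.6,0,0,1,0,0.6,0,0,1,0,0.6,0,0,1,0,0.6,0,0,1,0,0.6,0,0,1,0,0,0,0,1]'

```text
t: 12.8
eef_pos: [0.0342, -0.2421, 0.2487]
tool_rot: [0.665, 0.747, -0.001, 0.0]
force: [-1.0, -0.6, -0.6]
finger_gap: -0.002
grasp_force: 0.0
```

```bash
python3 st.py
```

```text
12.8 [ 0.0342 -0.2421  0.2487] q [ 1.226 -0.335 -0.04   2.398 -0.014  1.077  1.309] z [-0.001 -0.001 -1.   ] y [ 0.993  0.115 -0.001] F [-1.  -0.6 -0.6] -0.0022357383277850527
```

Request:
send_rows --commands '[0,0.6,0,0,1,0,0.6,0,0,1,0,0.6,0,0,1,0,0.6,0,0,1]'

```text
t: 13.2
eef_pos: [0.0381, -0.223, 0.2382]
tool_rot: [0.664, 0.748, 0.005, -0.006]
force: [-1.1, 0.4, 0.9]
finger_gap: 0.0
grasp_force: 0.0
```

```bash
python3 st.py
```

```text
13.2 [ 0.0381 -0.223   0.2382] q [ 1.568 -0.336 -0.321  2.418 -0.122  1.061  1.443] z [-0.002  0.014 -1.   ] y [ 0.993  0.119 -0.001] F [-1.1  0.4  0.9] 0.00014750462618284805
```

The tool has begun to trade orientation, with a z-axis y-component of +0.014. I'll push further.

Request:
send_rows --commands '[0,1,0,0,1,0,1,0,0,1,0,1,0,0,1,0,1,0,0,1]'

```text
t: 13.6
eef_pos: [0.051, -0.1981, 0.2289]
tool_rot: [0.662, 0.748, 0.02, -0.026]
force: [-0.5, -0.6, 0.8]
finger_gap: -0.001
grasp_force: 0.0
```

```bash
python3 st.py
```

```text
13.6 [ 0.051  -0.1981  0.2289] q [ 1.636 -0.336 -0.434  2.436 -0.168  1.085  1.434] z [-0.013  0.065 -0.998] y [ 0.993  0.122 -0.005] F [-0.5 -0.6  0.8] -0.001290345566171981
```

Request:
send_rows --commands '[0,0,0,0,1,0,0,0,0,1]'

```text
t: 13.8
eef_pos: [0.0509, -0.1988, 0.2291]
tool_rot: [0.662, 0.749, 0.019, -0.026]
force: [-0.8, 0.6, 1.6]
finger_gap: -0.001
grasp_force: 0.0
```

```bash
python3 st.py
```

```text
13.8 [ 0.0509 -0.1988  0.2291] q [ 1.637 -0.336 -0.433  2.435 -0.168  1.084  1.436] z [-0.013  0.063 -0.998] y [ 0.993  0.122 -0.005] F [-0.8  0.6  1.6] -0.0014820537672812326
```

Request:
send_rows --commands '[0,-1,0.3,0,1,0,-1,0.3,0,1,0,-1,0.3,0,1,0,-1,0.3,0,1,0,-1,0,0,1,0,-1,0,0,1]'

```text
t: 14.4
eef_pos: [0.0505, -0.3199, 0.2532]
tool_rot: [0.663, 0.748, 0.019, -0.026]
force: [-0.1, -0.1, 0.5]
finger_gap: -0.001
grasp_force: 0.0
```

```bash
python3 st.py
```

```text
14.4 [ 0.0505 -0.3199  0.2532] q [ 1.677 -0.098 -0.408  2.214 -0.051  1.082  1.418] z [-0.013  0.063 -0.998] y [ 0.993  0.121 -0.005] F [-0.1 -0.1  0.5] -0.0014848497349459874
```

The tilt carries over. Outer reach straight ahead is free space, and a z-turn afterwards swings the tilt towards the console. I'm heading there, turning the tool to match.

Request:
send_rows --commands '[1,0,0.2,-0.42,1,1,0,0.2,-0.42,1,1,0,0.2,-0.42,1,1,0,0.2,-0.42,1,1,0,0.2,-0.42,1,1,0,0.2,-0.42,1,1,0,0.2,-0.42,1,1,0,0.2,-0.42,1]'

```text
t: 15.2
eef_pos: [0.2114, -0.3189, 0.2852]
tool_rot: [0.779, 0.626, 0.023, -0.022]
force: [0.2, 0.2, 0.4]
finger_gap: -0.0
grasp_force: 0.0
```

Request:
send_rows --commands '[1,0.5,0,-0.42,1,1,0.5,0,-0.42,1,1,1,0,-0.42,1,1,1,0,-0.42,1,1,1,0,-0.42,1,1,1,0,-0.42,1,1,1,0,-0.42,1,1,1,0,-0.42,1]'

```text
t: 16.0
eef_pos: [0.3714, -0.1782, 0.2851]
tool_rot: [0.873, 0.487, 0.027, -0.018]
force: [0.4, -0.4, -0.4]
finger_gap: 0.001
grasp_force: 0.0
```

Request:
send_rows --commands '[1,1,0,-0.42,1,1,1,0,-0.42,1,1,1,0,-0.42,1,1,1,0,-0.42,1,1,1,0,-0.42,1,1,1,0,-0.42,1,1,1,0,-0.42,1,1,1,0,-0.42,1]'

```text
t: 16.8
eef_pos: [0.5316, -0.0184, 0.2846]
tool_rot: [0.942, 0.334, 0.029, -0.013]
force: [0.3, -0.4, 0.7]
finger_gap: 0.006
grasp_force: 0.0
```

Request:
send_rows --commands '[1,0.5,0,-0.42,1,1,0.5,0,-0.42,1,1,0,0,-0.42,1,1,0,0,-0.42,1,1,0,0,-0.42,1,1,0,0,-0.42,1,1,0,0,-0.42,1,1,0,0,-0.42,1]'

```text
t: 17.6
eef_pos: [0.6916, 0.0008, 0.2842]
tool_rot: [0.985, 0.172, 0.031, -0.008]
force: [0.8, 1.1, -0.9]
finger_gap: 0.001
grasp_force: 0.0
```

```bash
python3 st.py
```

```text
17.6 [0.6916 0.0008 0.2842] q [ 0.442  0.549 -0.791  1.458  0.394  1.236 -1.606] z [ 0.058  0.025 -0.998] y [ 0.339 -0.941 -0.004] F [ 0.8  1.1 -0.9] 0.001439237413540698
```

Request:
send_rows --commands '[1,0,0,-0.43,1,1,0,0,-0.43,1,1,0,0,-0.43,1,1,0,0,-0.43,1,1,0,0,-0.43,1,1,0,0,-0.43,1,1,0,0,-0.43,1,1,0,0,-0.43,1]'

```text
t: 18.4
eef_pos: [0.8516, 0.0009, 0.284]
tool_rot: [0.999, 0.001, 0.032, -0.002]
force: [0.7, 0.2, 0.1]
finger_gap: 0.004
grasp_force: 0.0
```

Request:
send_rows --commands '[1,0,0,0,1,1,0,0,0,1,1,0,0,0,1,1,0,0,0,1,1,0,0,0,1,1,0,0,0,1,1,0,0,0,1]'

```text
t: 19.1
eef_pos: [0.9751, 0.004, 0.2753]
tool_rot: [1.0, 0.003, 0.029, -0.006]
force: [0.8, 0.5, -2.7]
finger_gap: 0.003
grasp_force: 0.0
```

```bash
python3 st.py
```

```text
19.1 [0.9751 0.004  0.2753] q [-0.022  1.129 -0.337  0.258  0.304  1.709 -1.674] z [ 0.058  0.011 -0.998] y [ 0.006 -1.    -0.011] F [ 0.8  0.5 -2.7] 0.0028500480200198534
```

Request:
send_rows --commands '[1,0,0,0,1,1,0,0,0,1,1,0,0,0,1,1,0,0,0,1,1,0,0,0,1,1,0,0,0,1]'

```text
t: 19.7
eef_pos: [0.9925, -0.0078, 0.2522]
tool_rot: [0.999, -0.005, 0.037, -0.004]
force: [0.9, -0.3, 0.2]
finger_gap: -0.002
grasp_force: 0.0
```

```bash
python3 st.py
```

```text
19.7 [ 0.9925 -0.0078  0.2522] q [-0.137  1.241  0.998  0.242 -0.958  1.691 -1.514] z [ 0.074  0.008 -0.997] y [-0.01  -1.    -0.009] F [ 0.9 -0.3  0.2] -0.0018894456726016515
```

Request:
send_rows --commands '[1,0,0.4,0,1,1,0,0.4,0,1,1,0,0.4,0,1,1,0,0.4,0,1,1,0,0.4,0,1,1,0,0.4,0,1,1,0,0.4,0,1,1,0,0.4,0,1]'

```text
t: 20.5
eef_pos: [1.0244, -0.007, 0.2766]
tool_rot: [0.995, -0.006, 0.095, -0.005]
force: [0.4, 0.3, -0.5]
finger_gap: 0.007
grasp_force: 0.0
```

```bash
python3 st.py
```

```text
20.5 [ 1.0244 -0.007   0.2766] q [-0.144  1.254  1.292  0.242 -1.253  1.624 -1.491] z [ 0.189  0.009 -0.982] y [-0.011 -1.    -0.012] F [ 0.4  0.3 -0.5] 0.007032953488337074
```

Tilt is now 0.19 rad and growing, so I'll continue.

Request:
send_rows --commands '[1,0,0.5,0,1,1,0,0.5,0,1,1,0,0.5,0,1,1,0,0.5,0,1,1,0,0.5,0,1,1,0,0.5,0,1,1,0,0.5,0,1,1,0,0.5,0,1]'

```text
t: 21.3
eef_pos: [1.0536, -0.0058, 0.312]
tool_rot: [0.988, -0.006, 0.154, -0.005]
force: [-0.0, -0.6, 0.3]
finger_gap: -0.002
grasp_force: 0.0
```

Request:
send_rows --commands '[1,0,0.5,0,1,1,0,0.5,0,1,1,0,0.5,0,1,1,0,0.5,0,1,1,0,0.5,0,1,1,0,0.5,0,1,1,0,0.5,0,1,1,0,0.5,0,1]'

```text
t: 22.1
eef_pos: [1.0837, -0.0048, 0.3445]
tool_rot: [0.977, -0.006, 0.214, -0.005]
force: [-0.2, 0.0, -0.3]
finger_gap: 0.001
grasp_force: 0.0
```

```bash
python3 st.py
```

```text
22.1 [ 1.0837 -0.0048  0.3445] q [-0.15   1.208  1.294  0.242 -1.262  1.43  -1.494] z [ 0.417  0.007 -0.909] y [-0.01  -1.    -0.012] F [-0.2  0.  -0.3] 0.0009357692934961109
```

Request:
send_rows --commands '[1,0,0.5,0,1,1,0,0.5,0,1,1,0,0.5,0,1,1,0,0.5,0,1,1,0,0.5,0,1,1,0,0.5,0,1,1,0,0.5,0,1,1,0,0.5,0,1]'

```text
t: 22.9
eef_pos: [1.1136, -0.0039, 0.375]
tool_rot: [0.962, -0.006, 0.272, -0.005]
force: [0.7, -1.2, 0.5]
finger_gap: -0.0
grasp_force: 0.0
```

Request:
send_rows --commands '[1,0,0.5,0,1,1,0,0.5,0,1,1,0,0.5,0,1,1,0,0.5,0,1,1,0,0.5,0,1]'

```text
t: 23.4
eef_pos: [1.132, -0.0034, 0.3933]
tool_rot: [0.952, -0.007, 0.307, -0.005]
force: [-0.0, -0.9, -0.4]
finger_gap: -0.002
grasp_force: 0.0
```

```bash
python3 st.py
```

```text
23.4 [ 1.132  -0.0034  0.3933] q [-0.153  1.19   1.294  0.242 -1.273  1.254 -1.493] z [ 0.585  0.006 -0.811] y [-0.009 -1.    -0.014] F [-0.  -0.9 -0.4] -0.0024282608778202997
```

Tilt has reached 35.8°. Now I'll come back in, turning so it points at the console.

Request:
send_rows --commands '[-1,0,0,0.57,1,-1,0,0,0.57,1,-1,0,0,0.57,1,-1,0,0,0.57,1,-1,0,0,0.57,1,-1,0,0,0.57,1,-1,0,0,0.57,1,-1,0,0,0.57,1]'

```text
t: 24.2
eef_pos: [0.9724, -0.0033, 0.3935]
tool_rot: [0.929, 0.208, 0.298, -0.074]
force: [0.2, 0.2, -0.3]
finger_gap: -0.002
grasp_force: 0.0
```

Request:
send_rows --commands '[-1,0,-0.2,0.57,1,-1,0,-0.2,0.57,1,-1,0,-0.2,0.57,1,-1,0,-0.2,0.57,1,-1,0,-0.2,0.57,1,-1,0,-0.2,0.57,1,-1,0,-0.2,0.57,1,-1,0,-0.2,0.57,1]'

```text
t: 25.0
eef_pos: [0.8124, -0.0037, 0.3614]
tool_rot: [0.858, 0.412, 0.274, -0.139]
force: [0.0, 0.1, -0.3]
finger_gap: -0.003
grasp_force: 0.0
```

```bash
python3 st.py
```

```text
25.0 [ 0.8124 -0.0037  0.3614] q [-0.459  0.692  1.035  1.412 -1.232  1.372  0.046] z [ 0.354  0.465 -0.811] y [ 0.784 -0.621 -0.013] F [ 0.   0.1 -0.3] -0.003327429436378317
```

Request:
send_rows --commands '[-1,0.2,-0.4,0.59,1,-1,0.2,-0.4,0.59,1,-1,0.2,-0.4,0.59,1,-1,0.2,-0.4,0.59,1,-1,0.2,-0.4,0.59,1,-1,0.2,-0.4,0.59,1,-1,0.2,-0.4,0.59,1,-1,0.2,-0.4,0.59,1]'

```text
t: 25.8
eef_pos: [0.6525, 0.0284, 0.2972]
tool_rot: [0.737, 0.602, 0.233, -0.199]
force: [-0.6, -0.4, 0.4]
finger_gap: -0.001
grasp_force: 0.0
```

Request:
send_rows --commands '[-1,0,-0.4,0.58,1,-1,0,-0.4,0.58,1,-1,0,-0.4,0.58,1,-1,0,-0.4,0.58,1,-1,0,-0.4,0.58,1,-0.5,0,0,0,1,0,0,0,0,1]'

```text
t: 26.5
eef_pos: [0.5427, 0.0282, 0.2579]
tool_rot: [0.644, 0.7, 0.203, -0.231]
force: [-0.8, -0.1, 0.1]
finger_gap: -0.001
grasp_force: 0.0
```

```bash
python3 st.py; python3 - <<'E'
from h import *
# full pose fit of key row from both cameras
T=cv2.cvtColor(cv2.imread("pics/top0.png"),4);S=cv2.cvtColor(cv2.imread("pics/scene0.png"),4)
a=cv2.resize(S[150:240,330:440],None,fx=5,fy=5,interpolation=2);b=cv2.resize(T[170:290,100:160],None,fx=4,fy=4,interpolation=2)[:450]
cv2.imwrite("pics/keys.png",np.hstack([a[:450],b[:450]])[:,:,::-1])
E
```

```text
26.5 [0.5427 0.0282 0.2579] q [-0.499  0.511  0.924  1.853 -0.93   1.476  0.857] z [-0.062  0.581 -0.811] y [ 0.996  0.087 -0.014] F [-0.8 -0.1  0.1] -0.0007004152658603053
```

View pics/keys.png

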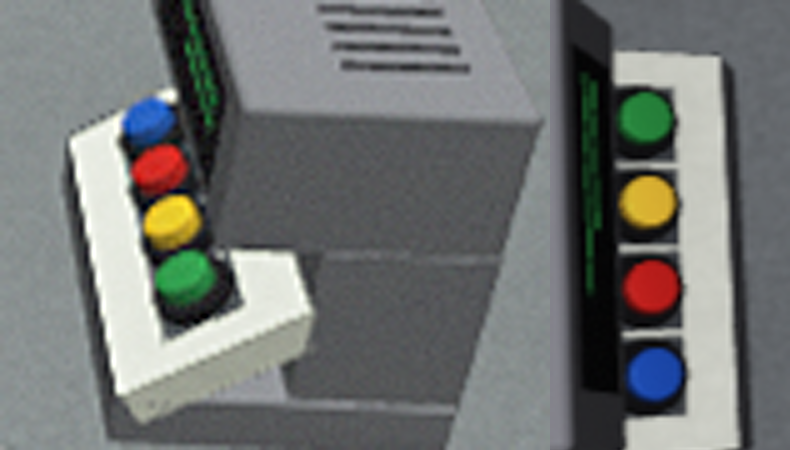

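The keys are fully visible, ordered green, yellow, red, blue from far to near. I'll approach yellow along its axis.

Request:
send_rows --commands '[0,0.9,-0.71,0,1,0,0.9,-0.71,0,1,0,0.9,-0.71,0,1,0,0.9,-0.71,0,1,0,0.9,-0.71,0,1,0,0.9,-0.71,0,1,0,0.9,-0.71,0,1,0,0,0,0,1]'

```text
t: 27.3
eef_pos: [0.5423, 0.1577, 0.1565]
tool_rot: [0.642, 0.702, 0.201, -0.233]
force: [0.8, -0.1, 0.2]
finger_gap: -0.005
grasp_force: 0.0
```

```bash
python3 st.py; python3 - <<'E'
from h import *
S=snapshot("scene")
cv2.imwrite("pics/app.png",cv2.resize(S[90:240,300:450],None,fx=4,fy=4,interpolation=2)[:,:,::-1])
E
```

```text
27.3 [0.5423 0.1577 0.1565] q [-0.649  0.607  0.811  1.974 -1.127  1.259  0.869] z [-0.068  0.581 -0.811] y [ 0.995  0.094 -0.016] F [ 0.8 -0.1  0.2] -0.00459353244252661
```

View pics/app.png

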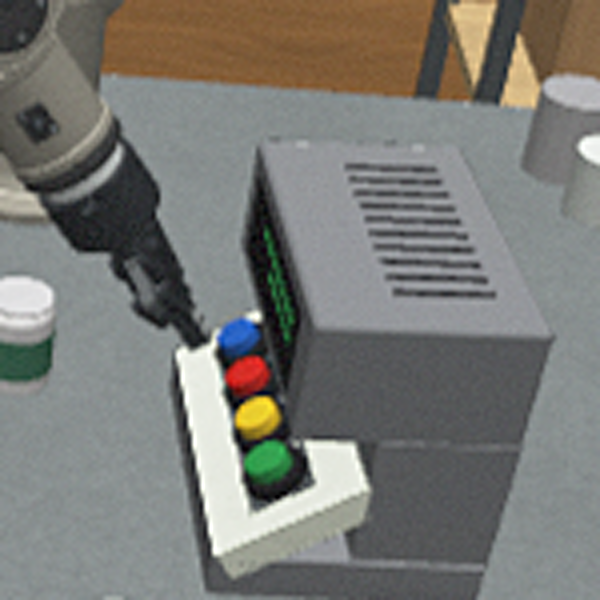

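Request:
send_rows --commands '[-0.04,0.53,-0.67,0,1,-0.04,0.53,-0.67,0,1,-0.04,0.53,-0.67,0,1,-0.04,0.53,-0.67,0,1,0,0,0,0,1]'

```text
t: 27.85
eef_pos: [0.5383, 0.199, 0.1022]
tool_rot: [0.643, 0.702, 0.201, -0.233]
force: [0.1, 0.8, 0.1]
finger_gap: 0.0
grasp_force: 0.0
```

Request:
send_rows --commands '[-0.02,0.19,-0.27,0,1,-0.02,0.19,-0.27,0,1,0,0,0,0,1]'

```text
t: 28.15
eef_pos: [0.5396, 0.2044, 0.0934]
tool_rot: [0.644, 0.701, 0.202, -0.231]
force: [-0.2, -0.9, 2.7]
finger_gap: 0.001
grasp_force: 1.1
```

Request:
send_rows --commands '[-0.02,0.15,-0.21,0,1,-0.02,0.15,-0.21,0,1,0,0,0,0,1]'

```text
t: 28.45
eef_pos: [0.5395, 0.2084, 0.0874]
tool_rot: [0.644, 0.7, 0.204, -0.231]
force: [-4.1, -10.7, 19.7]
finger_gap: -0.002
grasp_force: 11.0
```

Force is 22 N against a 6 N spring, so yellow is bottomed. I'll hold, retract, then shift along the row past red to blue.

Request:
send_rows --commands '[0,0,0,0,1,0,0,0,0,1,0,0,0,0,1,0,0,0,0,1,0.03,-0.24,0.33,0,1,0.03,-0.24,0.33,0,1,0.03,-0.24,0.33,0,1,0.03,-0.24,0.33,0,1]'

```text
t: 29.25
eef_pos: [0.5407, 0.1913, 0.1119]
tool_rot: [0.643, 0.701, 0.202, -0.231]
force: [-0.1, 0.2, 0.4]
finger_gap: 0.0
grasp_force: 0.0
```

Request:
send_rows --commands '[0,-0.24,0.33,0,1,-0.8,-0.08,0,0,1,-0.8,-0.08,0,0,1,-0.8,-0.08,0,0,1,-0.8,-0.08,0,0,1,-0.8,-0.08,0,0,1,-0.8,-0.08,0,0,1,-0.76,-0.1,0,0,1]'

```text
t: 30.05
eef_pos: [0.429, 0.1748, 0.1185]
tool_rot: [0.643, 0.701, 0.202, -0.231]
force: [0.1, 0.8, 0.3]
finger_gap: 0.002
grasp_force: 0.0
```

```bash
python3 st.py
```

```text
30.05 [0.429  0.1748 0.1185] q [-0.735  0.511  0.791  2.255 -1.199  1.094  1.007] z [-0.064  0.581 -0.811] y [ 0.996  0.09  -0.014] F [0.1 0.8 0.3] 0.0018080005325276113
```

Request:
send_rows --commands '[-0.01,0.23,-0.31,0,1,-0.01,0.23,-0.31,0,1,-0.01,0.23,-0.31,0,1,-0.01,0.22,-0.31,0,1,0,0,0,0,1]'

```text
t: 30.55
eef_pos: [0.4293, 0.1937, 0.0927]
tool_rot: [0.643, 0.701, 0.202, -0.231]
force: [0.5, 0.2, 3.3]
finger_gap: -0.005
grasp_force: 1.4
```

Request:
send_rows --commands '[-0.02,0.15,-0.21,0,1,-0.02,0.15,-0.21,0,1,0,0,0,0,1]'

```text
t: 30.85
eef_pos: [0.4293, 0.1973, 0.0873]
tool_rot: [0.644, 0.7, 0.204, -0.231]
force: [-5.8, -14.8, 30.1]
finger_gap: 0.001
grasp_force: 16.3
```

Blue is bottomed at about 34 N. I'll hold, retract and go to green.

Request:
send_rows --commands '[0,0,0,0,1,0,0,0,0,1,0,0,0,0,1,0,0,0,0,1,0.03,-0.24,0.33,0,1,0.03,-0.24,0.33,0,1,0.03,-0.24,0.33,0,1,0.03,-0.24,0.33,0,1]'

```text
t: 31.65
eef_pos: [0.4303, 0.1796, 0.1116]
tool_rot: [0.644, 0.701, 0.202, -0.231]
force: [-0.4, 0.5, -0.1]
finger_gap: 0.001
grasp_force: 0.0
```

Request:
send_rows --commands '[0,-0.24,0.33,0,1,0.92,0.09,0,0,1,0.92,0.09,0,0,1,0.92,0.09,0,0,1,0.92,0.09,0,0,1,0.92,0.09,0,0,1,0.92,0.09,0,0,1,0.92,0.09,0,0,1]'

```text
t: 32.45
eef_pos: [0.5598, 0.1876, 0.1181]
tool_rot: [0.644, 0.701, 0.202, -0.231]
force: [0.0, 0.1, 0.2]
finger_gap: 0.001
grasp_force: 0.0
```

Request:
send_rows --commands '[0.92,0.09,0,0,1,0.92,0.09,0,0,1,0,0,0,0,1]'

```text
t: 32.75
eef_pos: [0.5978, 0.1915, 0.1181]
tool_rot: [0.643, 0.702, 0.202, -0.23]
force: [-0.1, 0.5, 0.2]
finger_gap: 0.0
grasp_force: 0.0
```

```bash
python3 st.py
```

```text
32.75 [0.5978 0.1915 0.1181] q [-0.621  0.724  0.737  1.861 -1.203  1.239  0.843] z [-0.063  0.58  -0.812] y [ 0.996  0.091 -0.012] F [-0.1  0.5  0.2] 0.00036349693938348207
```

Request:
send_rows --commands '[-0.04,0.23,-0.31,0,1,-0.04,0.23,-0.31,0,1,-0.04,0.23,-0.31,0,1,-0.04,0.23,-0.31,0,1,0,0,0,0,1]'

```text
t: 33.25
eef_pos: [0.592, 0.2104, 0.0924]
tool_rot: [0.643, 0.701, 0.202, -0.232]
force: [-1.6, -0.7, 2.7]
finger_gap: 0.002
grasp_force: 1.4
```

Request:
send_rows --commands '[-0.02,0.15,-0.21,0,1,-0.02,0.15,-0.21,0,1,0,0,0,0,1]'

```text
t: 33.55
eef_pos: [0.5925, 0.2136, 0.0873]
tool_rot: [0.644, 0.701, 0.203, -0.231]
force: [-7.9, -9.8, 20.9]
finger_gap: -0.003
grasp_force: 11.2
```

Green is bottomed. I'll hold it, then retract well clear.

Request:
send_rows --commands '[0,0,0,0,1,0,0,0,0,1,0,0,0,0,1,0,0,0,0,1,0.03,-0.24,0.33,0,1,0.03,-0.24,0.33,0,1,0.03,-0.24,0.33,0,1,0.03,-0.24,0.33,0,1]'

```text
t: 34.35
eef_pos: [0.5946, 0.1964, 0.1115]
tool_rot: [0.643, 0.701, 0.202, -0.231]
force: [0.1, 0.6, 0.0]
finger_gap: -0.002
grasp_force: 0.0
```

Request:
send_rows --commands '[0,-0.5,0.7,0,1,0,-0.7,0.9,0,1,0,-0.7,0.9,0,1,0,-0.7,0.9,0,1,0,-0.7,0.9,0,1,0,-0.5,0.5,0,1,0,0,0,0,1,0,0,0,0,1]'

```text
t: 35.15
eef_pos: [0.5944, 0.1208, 0.2071]
tool_rot: [0.643, 0.701, 0.202, -0.231]
force: [0.2, 0.9, -0.1]
finger_gap: -0.004
grasp_force: 0.0
```

```bash
python3 st.py; python3 - <<'E'
from h import *
cv2.imwrite("pics/end.png",np.hstack([snapshot("top"),snapshot("scene")])[:,:,::-1][:, :, :]); i=cv2.imread("pics/end.png");cv2.imwrite("pics/end.png",cv2.resize(i,(800,300),interpolation=3))
E
```

```text
35.15 [0.5944 0.1208 0.2071] q [-0.567  0.611  0.824  1.812 -1.055  1.374  0.787] z [-0.064  0.581 -0.811] y [ 0.996  0.09  -0.014] F [ 0.2  0.9 -0.1] -0.00424061668410355
```

View pics/end.png

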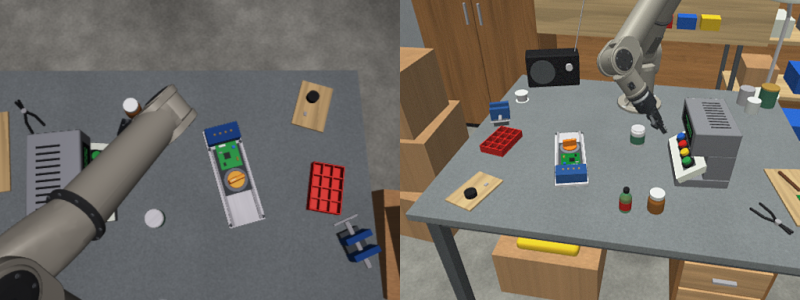

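The final views show the carriage docked and locked, and the bystanders where they stood. The arm is clear of everything, so I'm handing in.

```bash
python3 -c "
from plant import *
print(finish_job())"
```

```text
the job is handed in; nothing more can be done
None
```

I handed the job in at about 35 s: the carriage is home against the dock and the knob is clamped at its stop, then yellow, blue and green were each held fully down for about half a second, with the red key and the bystanders left alone.

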